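Find the ballast jar and bring it out

TASK

First draw the flat board out from under the low shelf, by pressing on its top and dragging it, until it is fully clear of the shelf's front edge, still empty. By lifting, find which of the four look-alike stoppered jars is clearly the heavy one (it holds the puppet's ballast): stand that jar gently upright with its whole foot on the board, and leave the other jars standing in the places where you found them. Tip no jar and do not disturb the tools and carvings round about.

Things in the scene. Friction and masses are not known exactly. Their poses are not given: they have to be found in the camera images.
- shelf: low fixed teak shelf. Origin on the table top; +x towards its back, within 0.1 rad of straight ahead of the robot. Top 60 mm above the table, 42 mm gap beneath; front edge at x = -100, back at +100 mm; spans y = -555 to +305 mm, legs 22 mm thick at y = +292, -300, -542. Carries a tilting tin bin at y = -306 to -536, 195 mm above the table at most (not needed)
- board: loose flat dark board 170 (x) x 150 (y) x 12 mm, 0.25 kg, on the table, the rear 55 to 85 mm pushed under the shelf between the legs, +x pointing in under the shelf within 0.1 rad. Origin: centre of underside. Slides easily on two waxed runners under it (friction 0.2). Too wide to grip; pressing shut fingers (about 10 N) on the exposed front of its top and moving drags it by friction
- board_rear_left (a point): top rear corner of the board at its x = +85, y = +75, z = 12 mm
- board_rear_right (a point): top rear corner of the board at its x = +85, y = -75, z = 12 mm
- jar_a: one of four identical closed squat clay jars. Origin: centre of underside, z up. Foot 60 mm diameter, belly 84 mm at 30 mm height, shoulder 60 mm at 59 mm, collar 49 mm to 66 mm; fixed round wooden stopper to lift by, 40 mm diameter, from 66 to 108 mm height. In a row on the shelf, 20 mm or more behind its front edge. Three are empty (0.19 to 0.29 kg), one, unknown, is loaded (0.55 to 0.72 kg)
- jar_b: another of the four identical jars, same shape, sizes and origin as jar_a
- jar_c: another of the four identical jars, same shape, sizes and origin as jar_a
- jar_d: another of the four identical jars, same shape, sizes and origin as jar_a
- torso: bystander: rough pale fig-wood puppet torso standing on the shelf, 52 (x) x 60 (y) mm, 150 mm tall. Origin: centre of its underside, z up
- fish_tail: bystander: black-lacquered forked fish tail standing on the shelf, within 92 (x) x 44 (y) mm, 138 mm tall; forked blades spread along x. Origin: centre of its underside, z up
- bowl: bystander: small white bowl on the shelf behind the jars, 72 mm diameter, 40 mm tall. Origin: centre of its underside
- scraper: bystander: bone-handled scraper 160 mm long (along x), 24 mm wide, 20 mm high, lying on the table beside the board on its left. Origin: mid-length at table level
- gouge: bystander: wood gouge 170 mm long (along x), 22 mm wide, 22 mm high, lying on the table beside the board on its right. Origin: mid-length at table level
- mallet: bystander: wooden mallet on the table left of the scraper, 190 mm long along x from x = -100 to +90 mm; head 60 x 110 x 55 mm high centred at x = +60 mm. Origin at table level under the handle axis
Things that resemble listed ones, but are neither listed nor needed, are in the scene too. What is shaped like the jar_c but turquoise is not meant. What is shaped like the jar_b but yellow is not meant.

How it is judged:
By the outcome, as a careful person would: the job done as asked, in the order asked, and still so for the second after the job is handed in, with the robot touching nothing.
It also fails if it takes over 72 s, if anything falls off the work surface, if the arm or the gripper's body presses on something with over 40 N, if the wrist force passes 120 N, or if a joint passes its speed limit or range.

ROBOT

A 7-joint arm with a two-finger parallel gripper is mounted at the origin on the work surface. World frame = base frame: x ahead of the robot, y to its left, z up, the work surface at z = 0. Lengths are in m, angles in rad, forces in N, time in s.
With the tool pointing down it reaches from about 0.375 to 0.925 m from the base axis. Payload 3.1 kg.
Tool frame: the origin (TCP) lies where the fingers leave the gripper's body, on its centre line; the fingertips stand 73 mm ahead of it and the grasp point (between the pads) lies 54 mm ahead of it; z points along the fingers, y is the line along which they close (so a half turn about z gives the same grasp; the last joint's range is limited). The gripper opens to 85 mm and grips with 20 to 120 N. Pads are 22 mm wide; open, the fingers measure 114 mm over their backs; the gripper's body (76 mm by 85 mm) begins 54 mm behind the grasp point. The pads swing forward as they close: fully open they stand 13 mm farther back than shut.
Start: joints at [1.238, 0.383, 0.044, 1.598, -0.018, 1.161, -0.05], TCP at [0.151, -0.632, 0.304] pointing down, gripper open.
Joint ranges: [-2.61, 2.61], [-0.41, 2.15], [-1.48, 1.57], [0, 2.5], [-1.57, 4.71], [0.05, 1.97], [-2.85, 2.85]. Speed limits (rad/s): [2.79, 2.79, 3.14, 3.14, 3.14, 3.14, 3.14].

INTERFACE

Orientations are given as a 3x3 rotation matrix whose columns are the frame's x, y, z axes.
In Python, from rig import bot gives the robot as it stands.
- The arm moves only by the shell command python3 -m crank 'ROWS' [FORCE]. ROWS is JSON, a list of rows, each a list of 5 numbers: the shift along the tool's x, y, z in cm, then the turn about the tool's z in degrees, then the closure, from 0 (fully open) to 1 (shut). In form: [[dx, dy, dz, yaw, hand], ...]. A call has 1 to 5 rows; each row is the pose to reach, as a shift and turn from the pose commanded when the call began, along the tool's axes at that moment; what a row does not reach only later rows make up. A row lasts 1/8 s, in which the tool goes at most 62.5 mm and 10.7 degrees, less where a joint would pass 70% of its speed; a pose out of reach is approached as far as the arm can. A call with a gripper value outside its range is refused whole. The fingers move at their own pace and stop on an object; FORCE is the grip in N (left out, the last holds). Time passes only in rows, so rows that repeat a pose let the fingers close. It gives the time, the measured TCP pose, the force, the opening and the grip force at its end, in the units of the state.
- bot.sense(): the state, without advancing time (a new reading comes with each control period).
- bot.capture(name): name is "scene" or "top"; returns a dict with "frame" (480x640x3 uint8, red, green, blue), "depth" (480x640 float32, m along the optical axis (not along the pixel's ray), 0 where there is no reading), "K" (3x3 intrinsics, pixels), "eye" and "rotation" of the camera in the world. Camera axes: x right, y down, z forward; pixel columns grow to the right and rows downward; lengths in m; the calibration is good to about 2 mm. A picture is of the moment at which its call begins.
- bot.finish_job(): hands the job in; it is judged then, once.
Trained networks look in a picture, given as the dict that the camera call returned (one of the last four; its "shot" number tells which), for a name from the list of things; names that differ only in an ending like _2 or _b are one class to them, and where a whole thing is asked for, a point or a joint stands for the part that bears it (a point fixed in the world has none). Each returns a list of dicts, best first, with "conf" (0 to 1); they miss things now and then, are a little off and sometimes report something else, mostly with a low value. They report only what shows in the picture. A call takes as long as a camera call. They do not tell look-alikes from the thing itself.
- bot.spot_in(picture, label): "box" ([left, top, right, bottom] in pixels, round what is visible of it).
- bot.cut_out(picture, label): "region" (480x640 bool, what is visible of it) and "box" ([left, top, right, bottom] in pixels, round what is visible of it).
The state is a dict: "time_s": time; "joints": joint angles; "dq": joint speeds; "tau": joint torques, N m; "position": TCP position; "tcp_rot": TCP orientation; "force": force on the tool from outside, world axes, zero at the start; "moment": the same for the moment, N m; "width": finger opening in m; "grasp_force": force on a finger pad.
Only numpy, scipy, OpenCV 4.12 (cv2) and the standard library are available. Lean on these libraries where they do the work, as an engineer would, in place of code of your own. Each camera call takes 0.05 s, during which the arm holds its last target. There are 200 camera calls.

## Working session

There is one attempt and no reset: what is moved stays moved. The work goes in short steps, Python scripts to look and compute and a shell command to move; the robot and the scene stay as the last step left them, time stands still between calls to the robot, and variables do not carry over. Pictures are saved under pics/ and viewed, at most 10 in all, crops included, and the job is handed in when it is done.

```bash
ls; mkdir -p pics; python3 - <<'E'
from rig import bot
import cv2
s=bot.sense()
for k in("time_s","position","tcp_rot","force","width"):print(k,s[k])
for n in("scene","top"):
    c=bot.capture(n);cv2.imwrite(f"pics/{n}0.png",c["frame"][:,:,::-1]);print(n,c["eye"],c["rotation"],c["K"])
E
```

```text
pics
time_s 0.0
position [ 0.15102536 -0.63143131  0.30247625]
tcp_rot [[ 9.72551284e-01  2.32687386e-01 -7.62314073e-04]
 [ 2.32688584e-01 -9.72548015e-01  2.52616187e-03]
 [-1.53581037e-04 -2.63420375e-03 -9.99996519e-01]]
force [-0.44523955  0.02256115 -0.31186879]
width 0.08548591827648178
scene [ 1.28803067 -0.29234784  0.99101409] [[ 0.46395679  0.67872148 -0.56928135]
 [ 0.88582673 -0.36084413  0.29172335]
 [-0.00742293 -0.63963167 -0.76864571]] [[571.05428132   0.         320.66673404]
 [  0.         571.05428132 241.51539111]
 [  0.           0.           1.        ]]
top [0.48200589 0.02216173 1.34909347] [[ 2.11378541e-02 -9.95683510e-01  9.03744410e-02]
 [-9.99775229e-01 -2.11993564e-02  2.79430088e-04]
 [ 1.63765605e-03 -9.03600340e-02 -9.95907818e-01]] [[552.52211147   0.         322.74498517]
 [  0.         552.52211147 234.83777137]
 [  0.           0.           1.        ]]
```

View pics/top0.png

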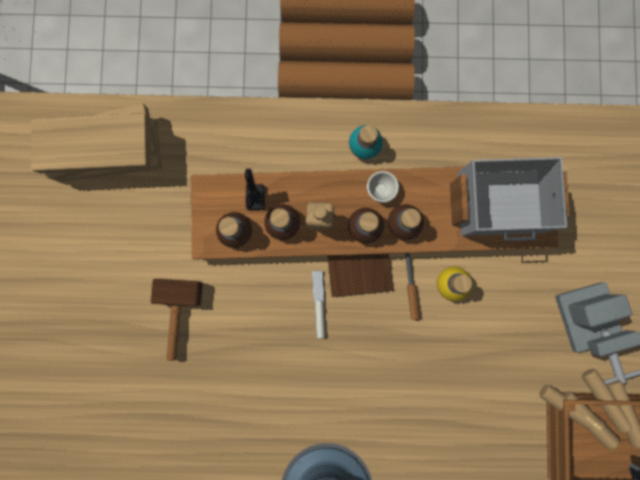

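View pics/scene0.png

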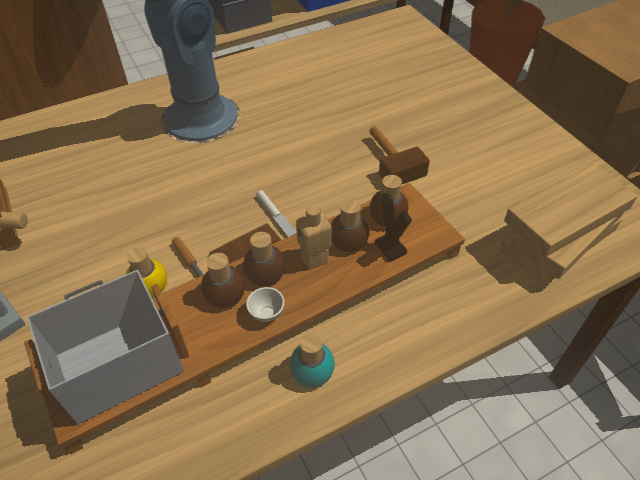

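Top view: the brown jars are at pixels (234,230), (282,222), (366,225) and (407,222). The decoys are turquoise at (367,142) and yellow at (456,284). The board is at (360,275), the scraper at (319,303) and the gouge at (412,288). The scene view agrees with this. Next I'll measure positions.

```bash
cat > h.py <<'E'
from rig import bot
import numpy as np, cv2
def cloud(c):
    d=c["depth"];v,u=np.mgrid[:480,:640];K=c["K"]
    p=np.stack([(u-K[0,2])/K[0,0]*d,(v-K[1,2])/K[1,1]*d,d],-1)
    P=p@np.array(c["rotation"]).T+np.array(c["eye"]); P[d==0]=np.nan
    return P
E
python3 - <<'E'
from h import *
np.set_printoptions(precision=4,suppress=True)
c=bot.capture("top");P=cloud(c)
for l in("jar_a","board","scraper","gouge","mallet","torso","fish_tail","bowl","shelf"):
    for r in bot.cut_out(c,l):
        if r["conf"]<.3: continue
        m=r["region"];Q=P[m];Q=Q[~np.isnan(Q[:,0])]
        zt=np.percentile(Q[:,2],98)
        T=Q[Q[:,2]>zt-.006]
        (cx,cy),wh,a=cv2.minAreaRect(Q[:,:2].astype(np.float32)*1000)
        print(l,round(r["conf"],2),np.array(r["box"]).round(),"ztop",zt.round(4),"topc",((T.min(0)+T.max(0))/2)[:2],T[:,:2].mean(0),"rect",round(cx),round(cy),np.round(wh),round(a,1),"range",np.percentile(Q[:,:2],[1,99],axis=0).ravel())
E
```

```text
jar_a 0.98 [349. 124. 384. 162.] ztop 0.1112 topc [ 0.831  -0.0754] [ 0.831  -0.0757] rect 835 -79 [81. 94.] 50.5 range [ 0.7914 -0.1197  0.8683 -0.0361]
jar_a 0.93 [261. 202. 301. 238.] ztop 0.1708 topc [0.6257 0.1174] [0.6253 0.1173] rect 624 117 [79. 79.] 0.0 range [0.5859 0.0791 0.6608 0.154 ]
jar_a 0.83 [434. 264. 472. 300.] ztop 0.1105 topc [ 0.4941 -0.2903] [ 0.493  -0.2908] rect 490 -291 [89. 80.] 25.2 range [ 0.4534 -0.3278  0.5331 -0.2514]
jar_a 0.78 [350. 209. 381. 243.] ztop 0.1707 topc [ 0.6212 -0.0743] [ 0.6214 -0.0745] rect 622 -77 [81. 84.] 0.9 range [ 0.5818 -0.1137  0.6581 -0.0351]
jar_a 0.72 [386. 204. 423. 238.] ztop 0.171 topc [ 0.6316 -0.1653] [ 0.6309 -0.1652] rect 629 -166 [86. 80.] 52.7 range [ 0.592  -0.2021  0.6681 -0.1255]
jar_a 0.6 [218. 210. 252. 250.] ztop 0.1708 topc [0.605  0.2268] [0.6045 0.2273] rect 608 227 [89. 79.] 20.5 range [0.5655 0.1876 0.6422 0.2634]
board 0.74 [326. 254. 395. 300.] ztop 0.0175 topc [ 0.5093 -0.0679] [ 0.5116 -0.0668] rect 514 -69 [101. 153.] 6.9 range [ 0.4611 -0.1442  0.559   0.0062]
scraper 0.83 [311. 269. 325. 338.] ztop
[... 467 characters left out ...]
635  0.0303] [0.6349 0.0307] rect 634 30 [53. 58.] 1.3 range [0.6085 0.0015 0.6599 0.0595]
fish_tail 0.71 [244. 170. 270. 211.] ztop 0.1965 topc [0.6825 0.1812] [0.6772 0.1825] rect 683 183 [45. 79.] 87.2 range [0.6449 0.1618 0.7175 0.2039]
fish_tail 0.63 [309. 270. 326. 338.] ztop 0.0231 topc [0.4369 0.0304] [0.4092 0.0274] rect 437 31 [158.  26.] 4.6 range [0.3608 0.0147 0.5152 0.0463]
bowl 0.74 [366. 171. 398. 202.] ztop 0.1022 topc [ 0.7117 -0.1121] [ 0.713  -0.1183] rect 711 -114 [72. 68.] 75.0 range [ 0.6784 -0.1481  0.7434 -0.081 ]
shelf 0.92 [188. 155. 571. 260.] ztop 0.1915 topc [ 0.6758 -0.1498] [ 0.6863 -0.3888] rect 673 -121 [232. 924.] 3.6 range [ 0.548  -0.5035  0.762   0.3266]
```

```bash
python3 - <<'E'
from h import *
np.set_printoptions(precision=4,suppress=True)
c=bot.capture("top");P=cloud(c)
def fit(l,i=0,zmin=0,zmax=1):
    m=bot.cut_out(c,l)[i]["region"]&(P[...,2]>zmin)&(P[...,2]<zmax)
    return P[m][:,:2]
B=fit("board",zmin=.008,zmax=.022);S=fit("shelf",zmin=.05,zmax=.07)
def edge(Q,ax,side):  # line fit of extreme points along axis ax binned over the other
    o=1-ax;b=np.round(Q[:,o]/.006);k=np.unique(b)[2:-2]
    E=np.array([[t*.006,(Q[b==t,ax].max() if side>0 else Q[b==t,ax].min())] for t in k])
    f=np.polyfit(E[:,0],E[:,1],1);r=E[:,1]-np.polyval(f,E[:,0]);g=abs(r-np.median(r))<.005
    f=np.polyfit(E[g,0],E[g,1],1);return f,E[[0,-1],0]
print("shelf front x=f(y)",edge(S,0,-1))
print("board front",edge(B,0,-1)); print("board rear vis",edge(B,0,1))
print("board left y=f(x)",edge(B,1,1)); print("board right",edge(B,1,-1))
for l in("scraper","gouge"):
    Q=fit(l,zmin=.006);print(l,edge(Q,1,1),edge(Q,1,-1))
E
```

```text
shelf front x=f(y) (array([-0.0527,  0.5549]), array([-0.516,  0.324]))
board front (array([-0.1436,  0.4557]), array([-0.132,  0.   ]))
board rear vis (array([-0.0372,  0.5554]), array([-0.132,  0.   ]))
board left y=f(x) (array([ 0.1467, -0.0699]), array([0.468, 0.546]))
board right (array([ 0.0493, -0.1673]), array([0.468, 0.546]))
scraper (array([ 0.1035, -0.0059]), array([0.372, 0.504])) (array([ 0.0622, -0.0075]), array([0.372, 0.504]))
gouge (array([ 0.0806, -0.2232]), array([0.42 , 0.552])) (array([ 0.1767, -0.2855]), array([0.42 , 0.552]))
```

Board yaw is about 0.13 rad, with up to about 83 mm under the shelf. The plan is to press near (0.51,-0.063) and drag about 100 mm. First I'll move over with the fingers shut and turn the heading to 0.

```bash
python3 -m crank '[[4,-4,0,2.7,1],[8,-8,0,5.4,1],[12.5,-12,0,8.1,1],[17,-16.5,0,10.8,1],[21.5,-21,0,13.5,1]]'
```

```text
time_s: 1.48
position: [0.3113, -0.3782, 0.3043]
tcp_rot: [[1.0, -0.002, 0.001], [-0.002, -1.0, -0.001], [0.001, 0.001, -1.0]]
force: [1.1, -0.8, 0.5]
width: 0.0001
grasp_force: 0.0
```

```bash
python3 -m crank '[[3,-5,0,0,1],[6,-10,0,0,1],[9.5,-15,0,0,1],[13,-20,0,0,1],[16,-25,0,0,1]]'; python3 -m crank '[[2,-3.2,5,0,1],[4,-6.5,10,0,1],[4,-6.5,15,0,1],[4,-6.5,20,0,1],[4,-6.5,20,0,1]]'
```

```text
time_s: 2.1
position: [0.4716, -0.1283, 0.3044]
tcp_rot: [[1.0, -0.001, 0.002], [-0.001, -1.0, -0.001], [0.002, 0.001, -1.0]]
force: [0.7, -0.1, -0.3]
width: 0.0001
grasp_force: 0.0
time_s: 2.72
position: [0.5068, -0.0647, 0.1002]
tcp_rot: [[1.0, -0.0, -0.01], [-0.0, -1.0, 0.001], [-0.01, -0.001, -1.0]]
force: [-0.1, 0.0, 0.3]
width: -0.0001
grasp_force: 0.0
```

```bash
python3 -m crank '[[0,0,0.8,0,1],[0,0,1.3,0,1],[0,0,1.5,0,1],[0,0,1.5,0,1]]'
```

```text
time_s: 3.22
position: [0.511, -0.0652, 0.0897]
tcp_rot: [[1.0, -0.001, 0.002], [-0.001, -1.0, -0.0], [0.002, 0.0, -1.0]]
force: [0.6, 0.1, -0.2]
width: -0.0001
grasp_force: 0.0
```

```bash
python3 -m crank '[[0,0,0.2,0,1],[0,0,0.2,0,1]]'
```

```text
time_s: 3.48
position: [0.5105, -0.065, 0.0869]
tcp_rot: [[1.0, -0.001, -0.0], [-0.001, -1.0, 0.0], [-0.0, -0.0, -1.0]]
force: [-0.1, 0.0, -0.3]
width: 0.0004
grasp_force: 0.0
```

```bash
python3 -m crank '[[0,0,0.3,0,1],[0,0,0.4,0,1],[0,0,0.4,0,1]]'
```

```text
time_s: 3.85
position: [0.5109, -0.0649, 0.0847]
tcp_rot: [[1.0, -0.001, -0.001], [-0.001, -1.0, -0.001], [-0.001, 0.001, -1.0]]
force: [-3.9, -0.3, 14.4]
width: 0.0005
grasp_force: 7.2
```

```bash
python3 -m crank '[[-0.8,0.1,0,0,1],[-2,0.3,0,0,1],[-3.2,0.55,0,0,1],[-4.4,0.75,0,0,1],[-5.6,1,0,0,1]]'
```

```text
time_s: 4.47
position: [0.4576, -0.0748, 0.0847]
tcp_rot: [[1.0, -0.0, 0.008], [-0.0, -1.0, -0.0], [0.008, 0.0, -1.0]]
force: [2.4, 0.7, 7.3]
width: -0.0
grasp_force: 3.6
```

```bash
python3 -m crank '[[-1.2,0.2,0,0,1],[-2.4,0.4,0,0,1],[-3.6,0.6,0,0,1],[-4.6,0.8,0,0,1],[-4.6,0.8,0,0,1]]'; python3 - <<'E'
from h import *
c=bot.capture("top");cv2.imwrite("pics/t1.png",cv2.resize(c["frame"][180:360,240:480,::-1],None,fx=3,fy=3))
E
```

```text
time_s: 5.1
position: [0.4108, -0.0832, 0.0846]
tcp_rot: [[1.0, -0.001, 0.006], [-0.001, -1.0, -0.001], [0.006, 0.001, -1.0]]
force: [0.4, 0.2, 11.5]
width: -0.0003
grasp_force: 5.8
```

View pics/t1.png

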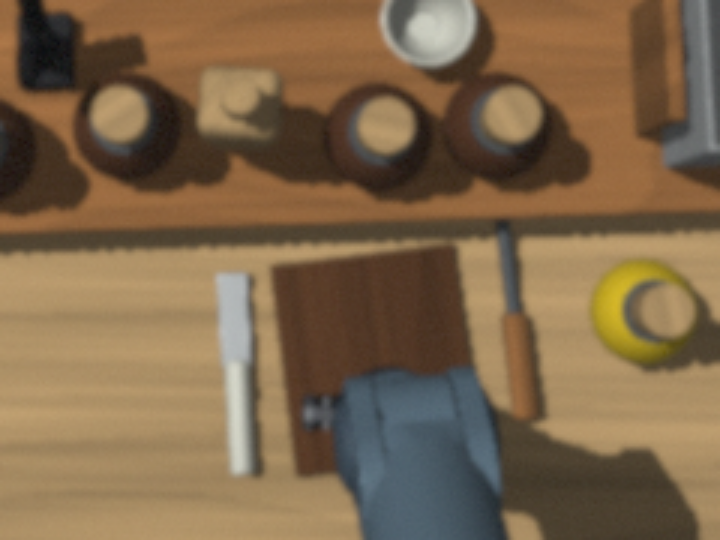

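The board is out: its rear edge is at crop rows 248–268, below the shelf edge at about row 232. I'll measure the gap.

```bash
cat > board.py <<'E'
from h import *
c=bot.capture("top");P=cloud(c)
for r in bot.cut_out(c,"board")[:1]:
    Q=P[r["region"]];Q=Q[(Q[:,2]>.006)&(Q[:,2]<.022)]
    R=cv2.minAreaRect(Q[:,:2].astype(np.float32)*1000)
    print(r["conf"],R);k=cv2.boxPoints(R);print(k.round());
    print("shelf gap mm",[(554.9-.0527*y-x).round() for x,y in k])
E
python3 board.py
```

```text
0.81 ((450.81793212890625, -81.15235900878906), (169.62286376953125, 150.0535888671875), 8.38766098022461)
[[ 356.  -19.]
 [ 378. -168.]
 [ 546. -143.]
 [ 524.    5.]]
shelf gap mm [np.float32(200.0), np.float32(186.0), np.float32(17.0), np.float32(31.0)]
```

The board is clear with a 17 mm gap and its centre is at (0.451,-0.081). Now to weigh the jars, starting with C at (0.621,-0.0745).

```bash
python3 -m crank '[[0,0,-3,0,1],[0,0,-9,0,0.35],[0,0,-15,0,0.35],[4,0,-21,0,0.35],[9,0,-24,0,0.35]]' 40; python3 -m crank '[[6,-0.4,0,0,0.35],[12,-0.9,0,0,0.35],[12,-0.9,0,0,0.35],[12,-0.9,0,0,0.35]]'
```

```text
time_s: 5.88
position: [0.4941, -0.0836, 0.3224]
tcp_rot: [[1.0, -0.002, 0.0], [-0.002, -1.0, -0.003], [0.0, 0.003, -1.0]]
force: [1.2, -0.2, -0.3]
width: 0.0556
grasp_force: 0.0
time_s: 6.38
position: [0.6133, -0.0741, 0.3184]
tcp_rot: [[1.0, -0.001, -0.004], [-0.001, -1.0, 0.001], [-0.004, -0.001, -1.0]]
force: [0.0, 0.1, -1.1]
width: 0.0556
grasp_force: 0.0
```

```bash
python3 -m crank '[[0.7,0,4,0,0.35],[0.7,0,8,0,0.35],[0.7,0,11.2,0,0.35],[0.7,0,11.2,0,0.35]]'; python3 -m crank '[[0,0,0,0,0.7],[0,0,0,0,0.7],[0,0,0,0,0.7],[0,0,0,0,0.7]]' 40
```

```text
time_s: 6.88
position: [0.6177, -0.0748, 0.2057]
tcp_rot: [[1.0, -0.001, -0.008], [-0.001, -1.0, -0.001], [-0.008, 0.001, -1.0]]
force: [-0.3, -0.6, 1.4]
width: 0.0558
grasp_force: 0.0
time_s: 7.38
position: [0.6225, -0.0749, 0.2103]
tcp_rot: [[1.0, -0.001, 0.002], [-0.001, -1.0, -0.002], [0.002, 0.002, -1.0]]
force: [-2.3, -1.8, 5.9]
width: 0.0381
grasp_force: 42.0
```

```bash
python3 -m crank '[[0,0,-0.5,0,0.7],[0,0,-1,0,0.7],[0,0,-1.5,0,0.7],[0,0,-1.5,0,0.7],[0,0,-1.5,0,0.7]]'; python3 -c "
from rig import bot
print(bot.sense()['force'],bot.capture('top')['shot'],bot.sense()['force'])"
```

```text
time_s: 8.0
position: [0.6216, -0.074, 0.223]
tcp_rot: [[1.0, -0.001, -0.0], [-0.001, -1.0, 0.0], [-0.0, -0.0, -1.0]]
force: [-0.2, 0.4, -6.9]
width: 0.0378
grasp_force: 40.9
[-0.24377408  0.39321111 -6.9098567 ] 7 [ 1.05445111  0.84353232 -6.40578238]
```

Jar C weighs about 6.6 N (0.67 kg), so it is clearly the heavy one; an empty jar is at most 2.8 N. I'll carry it to the board after checking that the board hasn't shifted.

```bash
python3 board.py; python3 -m crank '[[0,0,-1.5,0,0.7],[0,0,-3,0,0.7],[-2,0.1,-3.5,0,0.7],[-5,0.2,-3.5,0,0.7],[-8,0.3,-3.5,0,0.7]]'; python3 -m crank '[[-3,0.1,0,0,0.7],[-6,0.3,0,0,0.7],[-8,0.4,0,0,0.7],[-9,0.4,0,0,0.7],[-9,0.4,0,0,0.7]]'
```

```text
0.97 ((446.463134765625, -58.21028518676758), (169.26454162597656, 102.85482788085938), 8.883465766906738)
[[ 355.  -20.]
 [ 371. -122.]
 [ 538.  -96.]
 [ 522.    6.]]
shelf gap mm [np.float32(201.0), np.float32(191.0), np.float32(22.0), np.float32(32.0)]
time_s: 8.78
position: [0.5417, -0.0768, 0.2602]
tcp_rot: [[1.0, -0.0, 0.003], [-0.0, -1.0, -0.001], [0.003, 0.0, -1.0]]
force: [0.4, 0.0, -7.3]
width: 0.0375
grasp_force: 41.4
time_s: 9.4
position: [0.452, -0.0808, 0.2593]
tcp_rot: [[1.0, -0.001, 0.002], [-0.001, -1.0, -0.001], [0.002, 0.001, -1.0]]
force: [1.0, -0.2, -6.7]
width: 0.0379
grasp_force: 41.4
```

```bash
python3 -m crank '[[0,0,3,0,0.7],[0,0,6,0,0.7],[0,0,8,0,0.7],[0,0,9,0,0.7],[0,0,9,0,0.7]]'; python3 -m crank '[[0,0,0.2,0,0.7],[0,0,0.4,0,0.7],[0,0,0.4,0,0.7]]'
```

```text
time_s: 10.02
position: [0.4524, -0.0808, 0.1682]
tcp_rot: [[1.0, -0.001, -0.0], [-0.001, -1.0, 0.001], [-0.0, -0.001, -1.0]]
force: [-0.5, 0.2, -7.2]
width: 0.0376
grasp_force: 41.3
time_s: 10.4
position: [0.4519, -0.081, 0.1646]
tcp_rot: [[1.0, -0.001, 0.001], [-0.001, -1.0, -0.0], [0.001, 0.0, -1.0]]
force: [-0.3, 0.2, -7.2]
width: 0.0381
grasp_force: 41.3
```

```bash
python3 -m crank '[[0,0,0.1,0,0.7],[0,0,0.2,0,0.7],[0,0,0.2,0,0.7]]'; python3 -m crank '[[0,0,0.1,0,0.7],[0,0,0.2,0,0.7],[0,0,0.2,0,0.7]]'
```

```text
time_s: 10.78
position: [0.4517, -0.081, 0.1623]
tcp_rot: [[1.0, -0.001, 0.0], [-0.001, -1.0, 0.0], [0.0, -0.0, -1.0]]
force: [0.4, -0.5, -7.4]
width: 0.0376
grasp_force: 41.4
time_s: 11.15
position: [0.4524, -0.081, 0.1622]
tcp_rot: [[1.0, -0.001, 0.0], [-0.001, -1.0, -0.001], [0.0, 0.001, -1.0]]
force: [-4.9, -0.6, 8.7]
width: 0.0379
grasp_force: 42.8
```

Contact made with a gentle 9 N press. I'll release, rise and check.

```bash
python3 -m crank '[[0,0,-0.1,0,0.7],[0,0,-0.1,0,0.3],[0,0,-0.1,0,0.3],[0,0,-0.1,0,0.3],[0,0,-0.1,0,0.3]]'; python3 -m crank '[[0,0,-3,0,0.3],[0,0,-7,0,0.3],[0,0,-12,0,0.3],[0,0,-17,0,0.3],[0,0,-20,0,0.3]]'; python3 -m crank '[[0,5,0,0,0.3],[0,10,0,0,0.3],[0,15,0,0,0.3],[0,20,0,0,0.3],[0,25,0,0,0.3]]';python3 -m crank '[[0,4,0,0,0.3],[0,8,0,0,0.3],[0,8,0,0,0.3]]'; python3 - <<'E'
from h import *
c=bot.capture("top");P=cloud(c)
cv2.imwrite("pics/t2.png",cv2.resize(c["frame"][140:380,140:480,::-1],None,fx=2.3,fy=2.3))
for l in("jar_a","board","scraper","gouge"):
    for r in bot.cut_out(c,l):
        if r["conf"]<.3: continue
        Q=P[r["region"]];Q=Q[~np.isnan(Q[:,0])];zt=np.percentile(Q[:,2],98);T=Q[Q[:,2]>zt-.006]
        print(l,round(r["conf"],2),zt.round(4),T[:,:2].mean(0).round(4),cv2.minAreaRect(Q[:,:2].astype(np.float32)*1000))
E
```

```text
time_s: 11.78
position: [0.452, -0.0809, 0.1613]
tcp_rot: [[1.0, -0.001, 0.0], [-0.001, -1.0, 0.0], [0.0, -0.0, -1.0]]
force: [1.1, 0.3, 0.2]
width: 0.0597
grasp_force: 0.0
time_s: 12.4
position: [0.4525, -0.0808, 0.3642]
tcp_rot: [[1.0, -0.001, 0.004], [-0.001, -1.0, -0.001], [0.004, 0.001, -1.0]]
force: [0.3, 0.3, -0.2]
width: 0.0598
grasp_force: 0.0
time_s: 13.02
position: [0.4514, -0.3324, 0.3611]
tcp_rot: [[1.0, -0.001, 0.0], [-0.001, -1.0, -0.0], [0.0, 0.0, -1.0]]
force: [0.2, -0.3, 1.5]
width: 0.0604
grasp_force: 0.0
time_s: 13.4
position: [0.4493, -0.4154, 0.3603]
tcp_rot: [[1.0, -0.008, -0.002], [-0.008, -1.0, -0.001], [-0.001, 0.001, -1.0]]
force: [-0.1, 0.9, 0.7]
width: 0.0599
grasp_force: 0.0
jar_a 0.96 0.111 [ 0.8308 -0.0756] ((828.2266235351562, -75.14057922363281), (76.85661315917969, 79.72840881347656), 21.91379165649414)
jar_a 0.9 0.1711 [0.6253 0.117 ] ((624.2958984375, 116.25132751464844), (79.78087615966797, 78.70881652832031), 46.304962158203125)
jar_a 0.86 0.1235 [ 0.4515 -0.0801] ((451.4335021972656, -79.54437255859375), (79.33970642089844, 80.13388061523438), 
[... 414 characters left out ...]
4047050476074)
jar_a 0.55 0.1711 [0.605  0.2271] ((603.2845458984375, 224.55740356445312), (74.51274108886719, 79.79932403564453), 51.130821228027344)
board 0.85 0.0171 [ 0.4515 -0.0804] ((449.5319519042969, -82.09073638916016), (173.9261932373047, 153.347412109375), 8.496562004089355)
scraper 0.64 0.0592 [0.4593 0.3671] ((395.6844787597656, 370.56243896484375), (110.96865844726562, 192.48858642578125), 86.56680297851562)
scraper 0.55 0.0234 [0.4032 0.0266] ((435.6598205566406, 30.64946937561035), (155.5386505126953, 24.2740421295166), 3.5632452964782715)
gouge 0.88 0.0255 [ 0.4563 -0.1954] ((484.8085632324219, -193.45663452148438), (159.15487670898438, 26.246976852416992), 8.61441707611084)
```

View pics/t2.png

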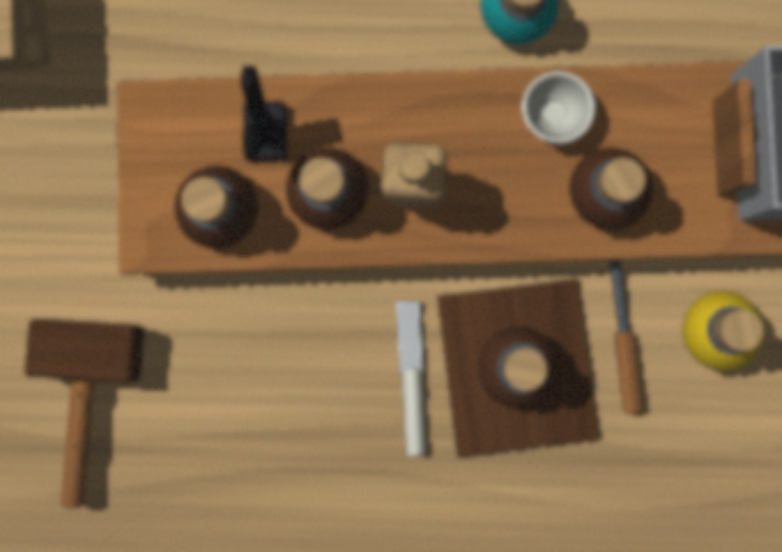

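The picture shows the heavy jar upright at crop (520,369), in the middle of the board, and the board clear of the shelf. The other three jars and the bystanders are where they were.

```bash
python3 -c "
from rig import bot
print(bot.finish_job())"
```

```text
the job is handed in; nothing more can be done
None
```

The job is handed in: the board was pulled fully clear of the shelf (17 mm gap at the nearest corner), and the heavy jar, about 0.67 kg and identified on the first lift, stands upright in its middle, with the other three jars never touched and nothing else seen to move.

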